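# Hold the portable dental unit's lid open while its stay is replaced

## Robot

A 6-joint arm with a two-finger parallel gripper is mounted at the origin on the work surface. World frame = base frame: x ahead of the robot, y to its left, z up, the work surface at z = 0. Lengths are in m, angles in rad, forces in N, time in s.
With the tool pointing down it reaches from about 0.4 to 0.825 m from the base axis. Payload 7 kg.
Tool frame: the origin (TCP) lies on the centre line of the jaws, within the pads' length; the fingertips stand 22 mm ahead of it and the grasp point (between the pads) lies 3 mm ahead of it; z points along the fingers, y is the line along which they close (so a half turn about z gives the same grasp; the last joint's range is limited). The gripper opens to 88 mm and grips with 3 to 60 N. Pads are 19 mm wide; open, the fingers measure 130 mm over their backs; the gripper's body (78 mm by 193 mm) begins 47 mm behind the grasp point.
Start: joints at [1.524, 0.359, 0.012, 0, -1.224, -0.288], TCP at [0.222, 0.637, 0.249] pointing down, gripper open.
Joint ranges: [-3.07, 3.07], [-1.43, 2.12], [-1.02, 1.25], [-3.03, 1.67], [-3.05, -0], [-3.03, 3.03]. Speed limits (rad/s): [2.39, 2.39, 3.01, 3.14, 3.14, 3.14].

## Interface

Orientations are given as [roll, pitch, yaw] about the fixed x, y, z axes, in that order (R = Rz(yaw) Ry(pitch) Rx(roll)).
In Python, from station import monitor, viewer, order gives the robot as it stands. The module is installed in compiled form; this text tells all that it offers.
- The arm moves only by the tool servo_tool, never from a script. Its argument "targets" is a list of rows, each an object with "angular": the turn, a rotation vector about the tool's x, y, z in degrees, a list of three; "xyz": the shift along the tool's x, y, z in cm, a list of three; "claw": the finger opening in cm, from 0 to 8.76. A call has 1 to 20 rows; each row shifts and turns the commanded pose from where the row before left it, along the tool's axes as they then stand; what a row does not reach is not made up. A row lasts 1/10 s, in which the tool goes at most 50 mm and 8.59 degrees, less where a joint would pass 70% of its speed; a pose out of reach is approached as far as the arm can. A call is refused whole if a number of a shift passes 5 or a number of a turn 8.59, either way. A call with a gripper value outside its range is refused whole. The fingers move at their own pace and stop on an object; "force" is the grip in N (left out, the last holds). Time passes only in rows, so rows that do not move let the fingers close. It gives the time, the measured TCP pose, the force, the opening and the grip force at its end, in the units of the state.
- monitor.get_state(): the state, without advancing time (a new reading comes with each control period).
- viewer.grab_frame(name): name is "scene" or "top" or "wrist"; returns a dict with "color" (480x640x3 uint8, blue, green, red), "fovy" (degrees; the focal length in pixels is half the picture's height over the tangent of half this angle, whatever the lens; pixels are square), "cx", "cy" (the principal point, pixels), "R" (3x3) and "t" (3): a world point X has camera coordinates R X + t. Camera axes: x right, y down, z forward; pixel columns grow to the right and rows downward; lengths in m; the calibration is good to about 2 mm. The wrist camera is an equidistant fisheye: a pixel r from the principal point sees the ray r / f radians off the axis. A picture is of the moment at which its call begins. There is no depth.
- order.job_done(): hands the job in; it is judged then, once.
The state is a dict: "t": time; "q": joint angles; "qd": joint speeds; "joint_efforts": joint torques, N m; "eef_pos": TCP position; "ee_rot": TCP orientation; "force": force on the tool from outside, world axes, zero at the start; "moment": the same for the moment, N m; "width": finger opening in m; "gripper_force": force on a finger pad.
Only numpy, scipy, OpenCV 4.12 (cv2) and the standard library are available. Lean on these libraries where they do the work, as an engineer would, in place of code of your own. Each camera call takes 0.05 s, during which the arm holds its last target. There are 200 camera calls.

## Task

The stay of the light grey case's lid has broken, so the lid falls shut by itself. First take the white jar with the green cap off the lid and stand it upright in the white basket beside the blue tub, set down and not dropped; then raise the lid (it has a black handle bar) and hold it 60 degrees open from shut, steady, so that a colleague can fit the new stay: finish while still holding it there with the gripper, not letting it drop. Leave everything else where it is.

Things in the scene. Friction and masses are not known exactly. Their poses are not given: they have to be found in the camera images.
- case: light grey plastic case fixed to the table, 200 (x) x 280 (y) x 100 mm high without its lid; origin: centre of its underside on the table; x points from the handle side to the hinge side, z up. It stands at a different place and yaw each time
- lid (a joint): opening angle of the lid in rad: 0 shut, 1.047 = 60 degrees open, stop at 1.4. The lid (0.45 kg, 200 x 280 x 12 mm plate lying on the case's rim, its top 112 mm over the table when shut) is hinged along the case's far (+x) rim, its handle edge rising as it opens. The hinge is nearly frictionless: let go, the lid falls shut from any angle
- lid_hinge (a point): point on the hinge line, in the middle of the case's width: at (100, 0, 100) mm in the case's frame; the hinge line runs along the case's y
- lid_handle (a point): middle of the lid's black round handle bar, 12 mm thick, 140 mm long between its two arms, parallel to the hinge; 245 mm from the hinge line towards the robot side and 6 mm over the lid plate's underside (in the lid's frame (-245, 0, 6) mm; shut: 106 mm over the table). The gap between bar and lid edge is 39 mm clear; it is empty below down to the table
- jar: white round jar with a green cap and paper label, 50 mm diameter, 85 mm high, about 0.16 kg, standing loose on the shut lid; origin: centre of its underside, z up
- basket: white low open box fixed to the table, outside 140 (x) x 200 (y) mm, 30 mm high, walls and floor 5 mm thick; origin: centre of its underside. Its +y half is free (jar goes about 45 mm from the centre along its +y); the blue tub stands in the -y half
- tub: blue round tub with a pale top, 48 mm diameter, 55 mm high, loose in the basket; origin: centre of its underside. Leave it
- green_bottle: green bottle with white cap, 56 mm diameter, 150 mm high, loose on the table; origin: centre of its underside. Leave it
- cup: empty orange cup, 72 mm across the rim, 85 mm high, loose on the table; origin: centre of its underside. Leave it
- spray_bottle: white bottle with blue cap, 60 mm diameter, 170 mm high, loose on the table; origin: centre of its underside. Leave it
- new_stay: new lid stay, a steel rod 180 mm long with flat ends, lying loose on the table; origin: under its middle. Leave it for the colleague
Not all that is in view belongs to the job. What is shaped like the basket but pink is not meant.

How it is judged:
On the way:
1. the jar stands upright and released in the basket, the lid still shut (x of jar in the frame of basket between -0.062 and 0.062 m and y of jar in the frame of basket between -0.092 and 0.092 m and height (world z) of jar below 0.012 m and angle between jar's own z axis and vertical below 0.12 rad and linear speed of jar below 0.03 m/s and contact force between the fingers and jar below 0.05 N and value of joint lid below 0.1 rad), for 0.2 s.
At the end, for the whole second after the job is handed in: The gripper's fingers hold the lid, still, 55 to 65 degrees open (0.96 to 1.134 rad), and the released jar stands upright (within 7 degrees) at rest on the basket's floor (x of jar in the frame of basket between -0.062 and 0.062 m and y of jar in the frame of basket between -0.092 and 0.092 m and height (world z) of jar below 0.012 m and angle between jar's own z axis and vertical below 0.12 rad and linear speed of jar below 0.03 m/s and contact force between the fingers and jar below 0.05 N and value of joint lid between 0.96 and 1.134 rad and velocity of joint lid between -0.08 and 0.08 rad/s and contact force between the fingers and lid above 0.3 N); the arm keeps its last pose, push and grip.
It fails at once if the lid is raised while the jar stands on it (value of joint lid above 0.1 rad and contact force between jar and lid above 0.05 N).
It fails at once if the jar is tipped over (beyond 40 degrees) (angle between jar's own z axis and vertical above 0.7 rad).
It fails at once if the jar is dropped (falls free at over 0.5 m/s) (contact force between the fingers and jar below 0.05 N and linear speed of jar above 0.5 m/s).
It fails at once if the lid drops (closes faster than 1.5 rad/s) (velocity of joint lid below -1.5 rad/s).
It fails at once if something else (tub, bottles, cup, new stay) is moved more than 30 mm (distance of any of tub, green_bottle, cup, spray_bottle, new_stay from where it was at the start of the episode above 0.03 m).
It also fails if it takes over 58 s, if anything falls off the work surface, if the arm or the gripper's body presses on something with over 40 N, if the wrist force passes 120 N, or if a joint passes its speed limit or range.

## Working session

There is one attempt and no reset: what is moved stays moved. The work goes in short steps, Python scripts to look and compute and a tool call to move; the robot and the scene stay as the last step left them, time stands still between calls to the robot, and variables do not carry over. Pictures are saved under pics/ and viewed, at most 10 in all, crops included, and the job is handed in when it is done.

Besides the shell and the picture viewer there is one more tool, called after "Call:" as name(argument=value, ...), one argument or row to a line, values as JSON. servo_tool: Moves the arm, as the interface text tells. Its arguments: {"type":"object","properties":{"targets":{"type":"array"},"force":{"type":"number"}},"required":["targets"]}

```bash
mkdir -p pics; cat > h.py <<'E'
import numpy as np, cv2, pickle
from station import monitor, viewer, order
def grab(n,f):
    d=viewer.grab_frame(n); cv2.imwrite(f'pics/{f}.png',d['color']); pickle.dump(d,open(f'pics/{f}.pkl','wb')); return d
def load(f): return pickle.load(open(f'pics/{f}.pkl','rb'))
def plane(d,u,v,z):
    f=240/np.tan(np.radians(d['fovy'])/2); R=np.array(d['R']);t=np.array(d['t'])
    r=R.T@np.array([(u-d['cx'])/f,(v-d['cy'])/f,1]); c=-R.T@t
    return c+r*(z-c[2])/r[2]
E
python3 - <<'E'
from h import *
for n in('top','scene'):
    d=grab(n,n+'0'); print(n,d['fovy'],-np.array(d['R']).T@d['t'])
print(monitor.get_state())
E
```

```text
top 44.853065307195365 [0.24228253 0.02389719 1.40014281]
scene 48.7307591680467 [1.05308083 0.63286103 1.01617181]
{'t': 0.1, 'q': array([ 1.52413875e+00,  3.59313137e-01,  1.11444243e-02, -2.90190961e-04,
       -1.22412596e+00, -2.88137567e-01]), 'qd': array([-0.00051294, -0.00061469,  0.00206744,  0.0025552 ,  0.00031747,
        0.0006447 ]), 'joint_efforts': array([-1.73144112e-03, -5.84163666e+01,  2.93753886e+01,  7.01547682e+00,
        1.02155012e-02, -5.13510838e-05]), 'eef_pos': array([0.22166009, 0.63712751, 0.24771841]), 'ee_rot': array([ 3.14007855e+00, -1.64249892e-04, -3.34893823e-01]), 'force': array([ 0.67728028, -0.31860372,  0.13051221]), 'moment': array([-0.04075382,  0.06049917, -0.00472731]), 'gripper_force': 0.0, 'width': 0.0876152494330682}
```

View pics/top0.png

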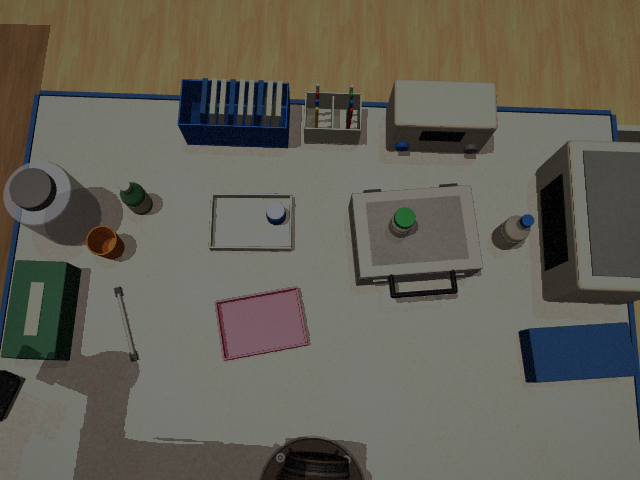

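View pics/scene0.png

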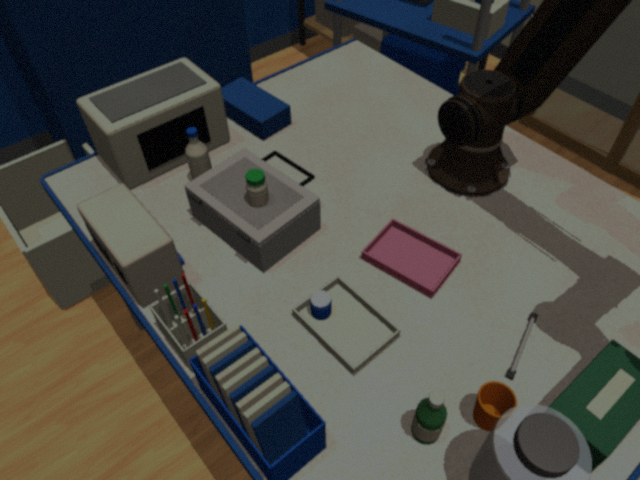

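The top view shows the basket around (252,222) with the tub at (276,212), the jar cap at (404,217), and the case handle bar at about (393..455, 292). The pink decoy is at (262,323), the green bottle at (135,198), the cup at (103,241), the stay at (126,324) and the spray bottle at (517,230). The scene view confirms this.

```bash
python3 - <<'E'
from h import *
t=load('top0');s=load('scene0')
def blob(d,hr,box,smin=90,vmin=20):
    h=cv2.cvtColor(d['color'],cv2.COLOR_BGR2HSV);m=cv2.inRange(h,(hr[0],smin,vmin),(hr[1],255,255))
    k=np.zeros_like(m);x0,y0,x1,y1=box;k[y0:y1,x0:x1]=m[y0:y1,x0:x1]
    n,l,st,c=cv2.connectedComponentsWithStats(k); i=1+np.argmax(st[1:,4]); return st[i],c[i]
def proj(d,X):
    f=240/np.tan(np.radians(d['fovy'])/2);c=np.array(d['R'])@X+d['t'];return c[:2]/c[2]*f+[d['cx'],d['cy']]
def tri(p,q):
    A=[];b=[]
    for d,(u,v) in((t,p),(s,q)):
        c=-np.array(d['R']).T@d['t'];r=plane(d,u,v,0)-c;r/=np.linalg.norm(r);M=np.eye(3)-np.outer(r,r);A.append(M);b.append(M@c)
    return np.linalg.lstsq(np.vstack(A),np.hstack(b),rcond=None)[0]
print('tcp px',proj(t,[.222,.637,.249]),proj(s,[.222,.637,.249]))
a,ca=blob(t,(40,85),(380,195,425,245));b,cb=blob(s,(40,85),(235,160,275,195))
print('cap',a,ca,b,cb,plane(t,*ca,.19),plane(s,*cb,.19),tri(ca,cb))
# handle: dark pixels
g=t['color'].max(2);k=np.zeros_like(g);k[265:305,380:465]=(g[265:305,380:465]<45)*255
cs,_=cv2.findContours(k,cv2.RETR_EXTERNAL,cv2.CHAIN_APPROX_NONE);c=max(cs,key=cv2.contourArea);print('handle bbox',cv2.boundingRect(c),[plane(t,*p,.106).round(3) for p in cv2.boxPoints(cv2.minAreaRect(c))])
# bar only: column-wise lowest dark run
pts=[]
for u in range(400,450,5):
    r=np.where(k[:,u])[0];pts.append((u,r.max(),r.min()))
print(pts)
P=np.array([plane(t,u,(a+b)/2,.106) for u,a,b in pts]);pf=np.polyfit(P[:,1],P[:,0],1);print('bar x(y)',pf,P.mean(0))
# lid outline bright
print('basket corners',[plane(t,u,v,.03).round(3) for u,v in((211,196),(293,195),(293,249),(210,249))])
a,ca=blob(t,(100,130),(262,198,290,230));print('tub',a,ca,plane(t,*ca,.04))
print('lid corners',[plane(t,u,v,.112).round(3) for u,v in((351,193),(474,186),(481,268),(359,277))])
for n,u,v,z in(('gb',140,205,0),('gbtop',127,188,.15),('cup',103,241,.085),('spraycap',527,221,.17),('stay1',118,290,0),('stay2',134,358,0),('canister',35,190,.2)):print(n,plane(t,u,v,z).round(3))
E
```

```text
tcp px [-14.65668785 380.0373714 ] [693.58655871 297.21618132]
cap [394 207  21  22 351] [404.18518519 217.60683761] [246 169  19  17 258] [254.79069767 176.78294574] [ 0.59514721 -0.17821868  0.19      ] [ 0.59449692 -0.17693856  0.19      ] [ 0.59471243 -0.17776777  0.18981244]
handle bbox (380, 270, 85, 28) [array([ 0.481, -0.136,  0.106]), array([ 0.504, -0.327,  0.106]), array([ 0.451, -0.33 ,  0.106]), array([ 0.428, -0.141,  0.106])]
[(400, np.int64(297), np.int64(275)), (405, np.int64(296), np.int64(276)), (410, np.int64(296), np.int64(275)), (415, np.int64(295), np.int64(275)), (420, np.int64(295), np.int64(274)), (425, np.int64(295), np.int64(274)), (430, np.int64(294), np.int64(274)), (435, np.int64(294), np.int64(273)), (440, np.int64(294), np.int64(273)), (445, np.int64(293), np.int64(273))]
bar x(y) [-0.10884017  0.43913583] [ 0.46453734 -0.23338356  0.106     ]
basket corners [array([0.679, 0.272, 0.03 ]), array([0.689, 0.07 , 0.03 ]), array([0.552, 0.064, 0.03 ]), array([0.545, 0.264, 0.03 ])]
tub [267 212  19  13 106] [276.95283019 219.74528302] [0.62144423 0.10553997 0.04      ]
lid corners [array([ 0.673, -0.068,  0.112]), array([ 0.701, -0.354,  0.112]), array([ 0.506, -0.365,  0.112]), array([ 0.475, -0.09 ,  0.112])]
gb [0.658 0.453 0.   ]
gbtop [0.652 0.441 0.15 ]
cup [0.542 0.504 0.085]
spraycap [ 0.604 -0.452  0.17 ]
stay1 [0.441 0.484 0.   ]
stay2 [0.281 0.428 0.   ]
canister [0.623 0.622 0.2  ]
```

Call:
servo_tool(
  targets=[
    {"angular":[0,0,7.87],"xyz":[0,0,-0.5],"claw":8.76},
    {"angular":[0,0,7.87],"xyz":[0,0,-0.5],"claw":8.76},
    {"angular":[0,0,7.87],"xyz":[0,0,-0.5],"claw":8.76},
    {"angular":[0,0,7.87],"xyz":[0,0,-0.5],"claw":8.76},
    {"angular":[0,0,7.87],"xyz":[0,0,-0.5],"claw":8.76},
    {"angular":[0,0,7.87],"xyz":[0,0,-0.5],"claw":8.76},
    {"angular":[0,0,7.87],"xyz":[0,0,-0.5],"claw":8.76},
    {"angular":[0,0,7.87],"xyz":[0,0,-0.5],"claw":8.76},
    {"angular":[0,0,7.87],"xyz":[0,0,-0.5],"claw":8.76},
    {"angular":[0,0,0],"xyz":[3,-1.4,0],"claw":8.76},
    {"angular":[0,0,0],"xyz":[3,-1.4,0],"claw":8.76},
    {"angular":[0,0,0],"xyz":[3,-1.4,0],"claw":8.76},
    {"angular":[0,0,0],"xyz":[3,-1.4,0],"claw":8.76},
    {"angular":[0,0,0],"xyz":[3,-1.4,0],"claw":8.76},
    {"angular":[0,0,0],"xyz":[3,-1.4,0],"claw":8.76},
    {"angular":[0,0,0],"xyz":[3,-1.4,0],"claw":8.76},
    {"angular":[0,0,0],"xyz":[3,-1.4,0],"claw":8.76},
    {"angular":[0,0,0],"xyz":[3,-1.4,0],"claw":8.76},
    {"angular":[0,0,0],"xyz":[3,-1.4,0],"claw":8.76},
  ],
)

```text
t: 2.0
eef_pos: [0.3619, 0.336, 0.2933]
ee_rot: [3.141, -0.0, -1.571]
force: [0.2, -0.7, 0.4]
width: 0.0876
gripper_force: 0.0
```

Call:
servo_tool(
  targets=[
    {"angular":[0,0,0],"xyz":[3.2,-1.45,0],"claw":8.76},
    {"angular":[0,0,0],"xyz":[3.2,-1.45,0],"claw":8.76},
    {"angular":[0,0,0],"xyz":[3.2,-1.45,0],"claw":8.76},
    {"angular":[0,0,0],"xyz":[3.2,-1.45,0],"claw":8.76},
    {"angular":[0,0,0],"xyz":[3.2,-1.45,0],"claw":8.76},
    {"angular":[0,0,0],"xyz":[3.2,-1.45,0],"claw":8.76},
    {"angular":[0,0,0],"xyz":[3.2,-1.45,0],"claw":8.76},
    {"angular":[0,0,0],"xyz":[3.2,-1.45,0],"claw":8.76},
    {"angular":[0,0,0],"xyz":[3.2,-1.45,0],"claw":8.76},
    {"angular":[0,0,0],"xyz":[3.2,-1.45,0],"claw":8.76},
    {"angular":[0,0,0],"xyz":[3.2,-1.45,0],"claw":8.76},
    {"angular":[0,0,0],"xyz":[3.2,-1.45,0],"claw":8.76},
    {"angular":[0,0,0],"xyz":[3.2,-1.45,0],"claw":8.76},
    {"angular":[0,0,0],"xyz":[3.2,-1.45,0],"claw":8.76},
    {"angular":[0,0,0],"xyz":[3.2,-1.45,0],"claw":8.76},
    {"angular":[0,0,0],"xyz":[3.2,-1.45,0],"claw":8.76},
    {"angular":[0,0,0],"xyz":[0,0,0],"claw":8.76},
    {"angular":[0,0,0],"xyz":[0,0,0],"claw":8.76},
  ],
)

```text
t: 3.8
eef_pos: [0.5933, -0.1753, 0.2925]
ee_rot: [3.14, 0.0, -1.573]
force: [-0.1, 0.0, -0.1]
width: 0.0876
gripper_force: 0.0
```

```bash
python3 - <<'E'
from h import *
d=grab('wrist','w1');print(d['fovy'],d['cx'],d['cy'],np.round(d['R'],3),-np.array(d['R']).T@d['t'])
E
```

```text
65.70646984690485 319.0276560210619 237.101877551022 [[-1.     0.002  0.001]
 [ 0.002  0.956  0.294]
 [-0.001  0.294 -0.956]] [ 0.59300286 -0.25547932  0.42844667]
```

View pics/w1.png

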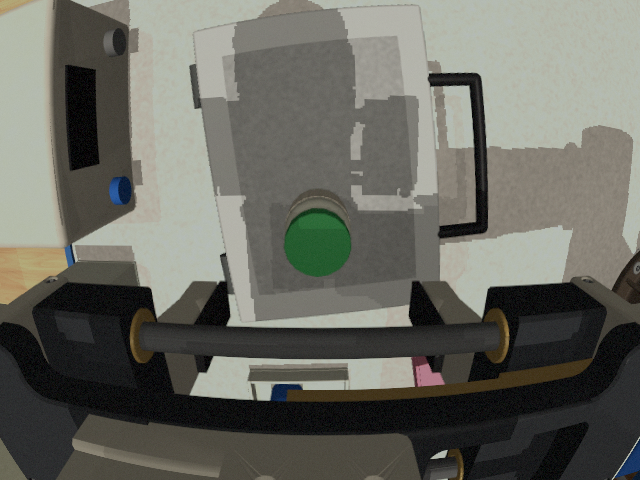

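The wrist view shows the cap at about (318,242). The handle bar is at right, from (478,80) to (484,228), with the case between.

```bash
cat >> h.py <<'E'
def fplane(d,u,v,z):
    f=240/np.tan(np.radians(d['fovy'])/2);R=np.array(d['R']);c=-R.T@d['t']
    a,b=u-d['cx'],v-d['cy'];r=np.hypot(a,b);th=r/f
    w=R.T@np.array([np.sin(th)*a/r,np.sin(th)*b/r,np.cos(th)]);return c+w*(z-c[2])/w[2]
E
python3 - <<'E'
from h import *
d=load('w1');im=d['color'];h=cv2.cvtColor(im,cv2.COLOR_BGR2HSV)
m=cv2.inRange(h,(40,90,20),(85,255,255));n,l,st,c=cv2.connectedComponentsWithStats(m);i=1+np.argmax(st[1:,4])
print('cap',st[i],c[i],fplane(d,*c[i],.197))
g=im.max(2);P=[]
for v in range(85,226,10):
    r=[u for u in range(455,500) if g[v,u]<50]
    P.append(fplane(d,(r[0]+r[-1])/2,v,.106)); print(v,r[0],r[-1],P[-1].round(4))
P=np.array(P);k=np.polyfit(P[:,1],P[:,0],1);print(k)
print('bar ends',fplane(d,478,74,.106),fplane(d,485,233,.106))
E
```

```text
cap [ 284  208   67   69 3548] [317.1964487  242.30693348] [ 0.59405551 -0.1808469   0.197     ]
85 457 481 [ 0.4581 -0.2988  0.106 ]
95 471 481 [ 0.451  -0.2903  0.106 ]
105 472 482 [ 0.4498 -0.2811  0.106 ]
115 472 483 [ 0.449  -0.2719  0.106 ]
125 473 484 [ 0.4477 -0.2627  0.106 ]
135 474 484 [ 0.4468 -0.2536  0.106 ]
145 475 485 [ 0.4452 -0.2444  0.106 ]
155 474 485 [ 0.4452 -0.2351  0.106 ]
165 475 486 [ 0.4435 -0.2258  0.106 ]
175 475 486 [ 0.4428 -0.2165  0.106 ]
185 476 486 [ 0.4414 -0.2071  0.106 ]
195 476 486 [ 0.4405 -0.1975  0.106 ]
205 476 487 [ 0.439  -0.1879  0.106 ]
215 476 487 [ 0.4379 -0.1782  0.106 ]
225 455 487 [ 0.448  -0.1682  0.106 ]
[-0.10141469  0.42193225]
bar ends [ 0.44908843 -0.31013515  0.106     ] [ 0.43175043 -0.16030403  0.106     ]
```

Call:
servo_tool(
  force=20,
  targets=[
    {"angular":[0,0,0],"xyz":[0.4,0,1.5],"claw":8.76},
    {"angular":[0,0,0],"xyz":[0,0,2],"claw":8.76},
    {"angular":[0,0,0],"xyz":[0,0,2],"claw":8.76},
    {"angular":[0,0,0],"xyz":[0,0,2],"claw":8.76},
    {"angular":[0,0,0],"xyz":[0,0,2],"claw":8.76},
    {"angular":[0,0,0],"xyz":[0,0,1.5],"claw":8.76},
    {"angular":[0,0,0],"xyz":[0,0,1],"claw":8.76},
    {"angular":[0,0,0],"xyz":[0,0,0.4],"claw":8.76},
    {"angular":[0,0,0],"xyz":[0,0,0],"claw":6.5},
    {"angular":[0,0,0],"xyz":[0,0,0],"claw":5.6},
    {"angular":[0,0,0],"xyz":[0,0,0],"claw":5.2},
    {"angular":[0,0,0],"xyz":[0,0,0],"claw":4.5},
    {"angular":[0,0,0],"xyz":[0,0,0],"claw":4.5},
    {"angular":[0,0,0],"xyz":[0,0,0],"claw":4.5},
    {"angular":[0,0,0],"xyz":[0,0,0],"claw":4.5},
    {"angular":[0,0,0],"xyz":[0,0,0],"claw":4.5},
  ],
)

```text
t: 5.45
eef_pos: [0.5939, -0.1786, 0.1699]
ee_rot: [-3.141, -0.0, -1.571]
force: [1.3, -0.2, 2.3]
width: 0.0494
gripper_force: 20.0
```

Call:
servo_tool(
  targets=[
    {"angular":[0,0,0],"xyz":[0,0,-0.5],"claw":4.5},
    {"angular":[0,0,0],"xyz":[0,0,-1.5],"claw":4.5},
    {"angular":[0,0,0],"xyz":[0,0,-2],"claw":4.5},
    {"angular":[0,0,0],"xyz":[-1.4,-0.1,-1],"claw":4.5},
    {"angular":[0,0,0],"xyz":[-2.5,-0.12,0],"claw":4.5},
    {"angular":[0,0,0],"xyz":[-2.5,-0.12,0],"claw":4.5},
    {"angular":[0,0,0],"xyz":[-2.5,-0.12,0],"claw":4.5},
    {"angular":[0,0,0],"xyz":[-2.5,-0.12,0],"claw":4.5},
    {"angular":[0,0,0],"xyz":[-2.5,-0.12,0],"claw":4.5},
    {"angular":[0,0,0],"xyz":[-2.5,-0.12,0],"claw":4.5},
    {"angular":[0,0,0],"xyz":[-2.5,-0.12,0],"claw":4.5},
    {"angular":[0,0,0],"xyz":[-2.5,-0.12,0],"claw":4.5},
    {"angular":[0,0,0],"xyz":[-2.5,-0.12,0],"claw":4.5},
    {"angular":[0,0,0],"xyz":[-2.5,-0.12,0],"claw":4.5},
    {"angular":[0,0,0],"xyz":[-2.5,-0.12,0],"claw":4.5},
    {"angular":[0,0,0],"xyz":[-2.5,-0.12,0],"claw":4.5},
    {"angular":[0,0,0],"xyz":[-2.5,-0.12,0],"claw":4.5},
    {"angular":[0,0,0],"xyz":[-2.5,-0.12,0],"claw":4.5},
    {"angular":[0,0,0],"xyz":[-2,-0.12,0],"claw":4.5},
    {"angular":[0,0,0],"xyz":[-1,-0.12,0],"claw":4.5},
  ],
)

```text
t: 7.45
eef_pos: [0.6135, 0.2174, 0.2192]
ee_rot: [3.141, -0.0, -1.57]
force: [0.5, 0.1, -0.2]
width: 0.0494
gripper_force: 20.0
```

```bash
python3 - <<'E'
from h import *
grab('top','top1');d=grab('wrist','w2');print(monitor.get_state()['eef_pos'],monitor.get_state()['width'])
E
```

```text
[0.61374637 0.21669475 0.21916798] 0.04928910196440296
```

View pics/w2.png

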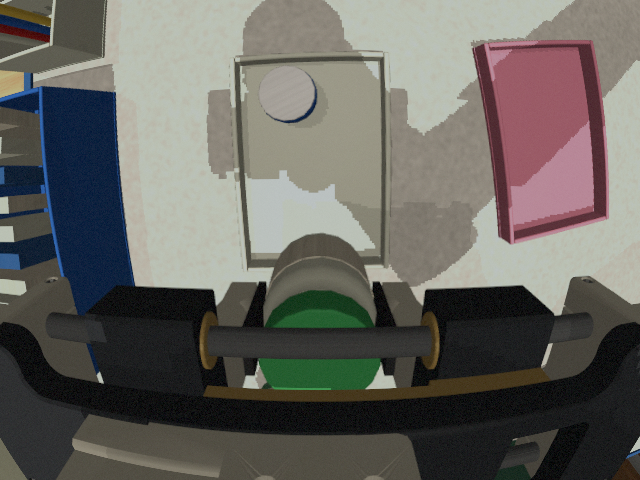

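The wrist view shows the jar held upright. The basket rim corners are near (235,56), (387,53), (389,264) and (246,269), and the tub is at (287,95).

```bash
python3 - <<'E'
from h import *
d=load('w2');P=[fplane(d,u,v,.03) for u,v in((235,56),(387,53),(389,264),(246,269))];print(np.round(P,4),np.mean(P,0),fplane(d,287,95,.055))
E
```

```text
[[0.6869 0.0728 0.03  ]
 [0.555  0.0707 0.03  ]
 [0.547  0.2641 0.03  ]
 [0.6832 0.2695 0.03  ]] [0.61803158 0.16926294 0.03      ] [0.63910583 0.11204749 0.055     ]
```

Call:
servo_tool(
  targets=[
    {"angular":[0,0,0],"xyz":[0.2,-0.2,1],"claw":4.5},
    {"angular":[0,0,0],"xyz":[0,0,2],"claw":4.5},
    {"angular":[0,0,0],"xyz":[0,0,2],"claw":4.5},
    {"angular":[0,0,0],"xyz":[0,0,2],"claw":4.5},
    {"angular":[0,0,0],"xyz":[0,0,2],"claw":4.5},
    {"angular":[0,0,0],"xyz":[0,0,2],"claw":4.5},
    {"angular":[0,0,0],"xyz":[0,0,1.5],"claw":4.5},
    {"angular":[0,0,0],"xyz":[0,0,1],"claw":4.5},
    {"angular":[0,0,0],"xyz":[0,0,0.8],"claw":4.5},
    {"angular":[0,0,0],"xyz":[0,0,0.5],"claw":4.5},
    {"angular":[0,0,0],"xyz":[0,0,0.3],"claw":4.5},
    {"angular":[0,0,0],"xyz":[0,0,0.3],"claw":4.5},
    {"angular":[0,0,0],"xyz":[0,0,0],"claw":4.5},
    {"angular":[0,0,0],"xyz":[0,0,0],"claw":4.5},
  ],
)

```text
t: 8.95
eef_pos: [0.6161, 0.2136, 0.066]
ee_rot: [-3.141, 0.0, -1.571]
force: [0.0, -0.2, -0.8]
width: 0.0494
gripper_force: 20.0
```

Call:
servo_tool(
  targets=[
    {"angular":[0,0,0],"xyz":[0,0,0.15],"claw":4.5},
    {"angular":[0,0,0],"xyz":[0,0,0.15],"claw":4.5},
    {"angular":[0,0,0],"xyz":[0,0,0],"claw":4.5},
  ],
)

```text
t: 9.25
eef_pos: [0.6161, 0.2136, 0.063]
ee_rot: [-3.141, 0.0, -1.571]
force: [0.2, 0.2, 1.1]
width: 0.049
gripper_force: 20.0
```

Call:
servo_tool(
  targets=[
    {"angular":[0,0,0],"xyz":[0,0,0.05],"claw":4.9},
    {"angular":[0,0,0],"xyz":[0,0,0],"claw":5.3},
    {"angular":[0,0,0],"xyz":[0,0,0],"claw":6},
    {"angular":[0,0,0],"xyz":[0,0,0],"claw":7.5},
    {"angular":[0,0,0],"xyz":[0,0,0],"claw":7.5},
    {"angular":[0,0,0],"xyz":[0,0,0],"claw":7.5},
    {"angular":[0,0,0],"xyz":[0,0,0],"claw":7.5},
    {"angular":[0,0,0],"xyz":[0,0,-1],"claw":7.5},
    {"angular":[0,0,0],"xyz":[0,0,-2],"claw":7.5},
    {"angular":[0,0,0],"xyz":[0,0,-2.5],"claw":7.5},
    {"angular":[0,0,0],"xyz":[0,0,-2.5],"claw":7.5},
    {"angular":[0,0,0],"xyz":[0,0,-2.5],"claw":7.5},
    {"angular":[0,0,0],"xyz":[0,0,-2.5],"claw":7.5},
    {"angular":[0,0,0],"xyz":[0,0,-2],"claw":7.5},
  ],
)

```text
t: 10.65
eef_pos: [0.6162, 0.2134, 0.2148]
ee_rot: [-3.14, 0.001, -1.571]
force: [0.7, -0.2, 0.8]
width: 0.0747
gripper_force: 0.0
```

```bash
python3 - <<'E'
from h import *
d=grab('wrist','w3')
s=grab('scene','scene3');h=cv2.cvtColor(s['color'],cv2.COLOR_BGR2HSV)
cv2.imwrite('pics/c3.png',cv2.resize(s['color'][180:400,200:520],(800,550)))
E
```

```text
(no output)
```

View pics/c3.png

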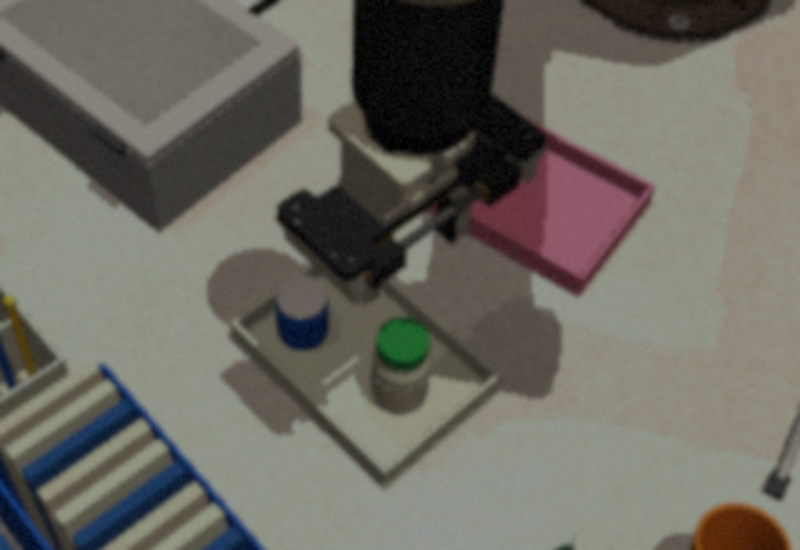

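The jar stands upright and released in the basket, and the tub hasn't moved. Next I go to the handle.

Call:
servo_tool(
  targets=[
    {"angular":[0,0,0],"xyz":[2.5,0.95,0],"claw":3},
    {"angular":[0,0,0],"xyz":[2.5,0.95,0],"claw":3},
    {"angular":[0,0,0],"xyz":[2.5,0.95,0],"claw":3},
    {"angular":[0,0,0],"xyz":[2.5,0.95,0],"claw":3},
    {"angular":[0,0,0],"xyz":[2.5,0.95,0],"claw":3},
    {"angular":[0,0,0],"xyz":[2.5,0.95,0],"claw":3},
    {"angular":[0,0,0],"xyz":[2.5,0.95,0],"claw":3},
    {"angular":[0,0,0],"xyz":[2.5,0.95,0],"claw":3},
    {"angular":[0,0,0],"xyz":[2.5,0.95,0],"claw":3},
    {"angular":[0,0,0],"xyz":[2.5,0.95,0],"claw":3},
    {"angular":[0,0,0],"xyz":[2.5,0.95,0],"claw":3},
    {"angular":[0,0,0],"xyz":[2.5,0.95,0],"claw":3},
    {"angular":[0,0,0],"xyz":[2.5,0.95,0],"claw":3},
    {"angular":[0,0,0],"xyz":[2.5,0.95,0],"claw":3},
    {"angular":[0,0,0],"xyz":[2.5,0.95,0],"claw":3},
    {"angular":[0,0,0],"xyz":[2.5,0.95,0],"claw":3},
    {"angular":[0,0,0],"xyz":[2.5,0.95,0],"claw":3},
    {"angular":[0,0,0],"xyz":[2.3,1.1,0],"claw":3},
    {"angular":[0,0,-6.4],"xyz":[0,0,0],"claw":3},
    {"angular":[0,0,0],"xyz":[0,0,0],"claw":3},
  ],
)

```text
t: 12.75
eef_pos: [0.4427, -0.2351, 0.2121]
ee_rot: [3.142, 0.0, -1.459]
force: [-0.1, 0.8, 0.2]
width: 0.0296
gripper_force: 0.0
```

```bash
python3 - <<'E'
from h import *
d=grab('wrist','w4');print(monitor.get_state()['eef_pos'],monitor.get_state()['ee_rot'])
E
```

```text
[ 0.4430084  -0.23474804  0.21214443] [-3.14155879e+00  4.87628739e-05 -1.46195716e+00]
```

View pics/w4.png

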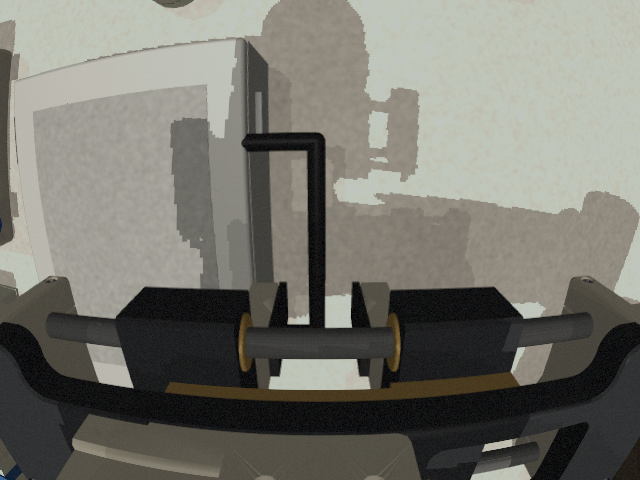

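The bar at column 317 is vertical in the image and centred between the fingers (about 284 and 355), so I can descend straight.

Call:
servo_tool(
  force=25,
  targets=[
    {"angular":[0,0,0],"xyz":[0,0,1.5],"claw":3},
    {"angular":[0,0,0],"xyz":[0,0,2],"claw":3},
    {"angular":[0,0,0],"xyz":[0,0,1.5],"claw":3},
    {"angular":[0,0,0],"xyz":[0,0,1.5],"claw":3},
    {"angular":[0,0,0],"xyz":[0,0,1.5],"claw":3},
    {"angular":[0,0,0],"xyz":[0,0,1.3],"claw":3},
    {"angular":[0,0,0],"xyz":[0,0,1],"claw":3},
    {"angular":[0,0,0],"xyz":[0,0,0],"claw":3},
    {"angular":[0,0,0],"xyz":[0,0,0],"claw":2},
    {"angular":[0,0,0],"xyz":[0,0,0],"claw":1.4},
    {"angular":[0,0,0],"xyz":[0,0,0],"claw":0.8},
    {"angular":[0,0,0],"xyz":[0,0,0],"claw":0.8},
    {"angular":[0,0,0],"xyz":[0,0,0],"claw":0.8},
    {"angular":[0,0,0],"xyz":[0,0,0],"claw":0.8},
  ],
)

```text
t: 14.2
eef_pos: [0.4446, -0.2346, 0.1098]
ee_rot: [-3.139, -0.001, -1.459]
force: [5.1, 2.8, 2.1]
width: 0.011
gripper_force: 25.0
```

```bash
python3 -c "
import numpy as np
t=np.radians(np.arange(0,61,3));x=-.245*np.cos(t)+.006*np.sin(t);z=.245*np.sin(t)+.006*np.cos(t)
print(np.c_[-np.diff(x),-np.diff(z)].round(4)*100, x[-1]-x[0],z[-1]-z[0])"
```

```text
[[-0.06 -1.28]
 [-0.13 -1.28]
 [-0.2  -1.27]
 [-0.26 -1.26]
 [-0.33 -1.24]
 [-0.39 -1.22]
 [-0.46 -1.2 ]
 [-0.52 -1.17]
 [-0.58 -1.14]
 [-0.64 -1.11]
 [-0.7  -1.08]
 [-0.75 -1.04]
 [-0.81 -1.  ]
 [-0.86 -0.95]
 [-0.91 -0.91]
 [-0.95 -0.86]
 [-1.   -0.81]
 [-1.04 -0.76]
 [-1.07 -0.7 ]
 [-1.11 -0.64]] 0.1276961524227066 0.20917622392718746
```

Half the arc first, then check forces.

Call:
servo_tool(
  targets=[
    {"angular":[0,0,0],"xyz":[0,-0.06,-1.28],"claw":0.8},
    {"angular":[0,0,0],"xyz":[0,-0.13,-1.28],"claw":0.8},
    {"angular":[0,0,0],"xyz":[0,-0.2,-1.27],"claw":0.8},
    {"angular":[0,0,0],"xyz":[0,-0.26,-1.26],"claw":0.8},
    {"angular":[0,0,0],"xyz":[0,-0.33,-1.24],"claw":0.8},
    {"angular":[0,0,0],"xyz":[0,-0.39,-1.22],"claw":0.8},
    {"angular":[0,0,0],"xyz":[0,-0.46,-1.2],"claw":0.8},
    {"angular":[0,0,0],"xyz":[0,-0.52,-1.17],"claw":0.8},
    {"angular":[0,0,0],"xyz":[0,-0.58,-1.14],"claw":0.8},
    {"angular":[0,0,0],"xyz":[0,-0.64,-1.11],"claw":0.8},
    {"angular":[0,0,0],"xyz":[0,0,0],"claw":0.8},
  ],
)

```text
t: 15.3
eef_pos: [0.4816, -0.2302, 0.2314]
ee_rot: [-3.137, -0.0, -1.459]
force: [11.6, -1.2, -10.6]
width: 0.0112
gripper_force: 25.0
```

Call:
servo_tool(
  targets=[
    {"angular":[0,0,0],"xyz":[0,-0.8,-1.04],"claw":0.8},
    {"angular":[0,0,0],"xyz":[0,-0.82,-1.02],"claw":0.8},
    {"angular":[0,0,0],"xyz":[0,-0.83,-0.98],"claw":0.8},
    {"angular":[0,0,0],"xyz":[0,-0.87,-0.94],"claw":0.8},
    {"angular":[0,0,0],"xyz":[0,-0.92,-0.9],"claw":0.8},
    {"angular":[0,0,0],"xyz":[0,-0.95,-0.86],"claw":0.8},
    {"angular":[0,0,0],"xyz":[0,-1,-0.8],"claw":0.8},
    {"angular":[0,0,0],"xyz":[0,-1.04,-0.74],"claw":0.8},
    {"angular":[0,0,0],"xyz":[0,-1.07,-0.68],"claw":0.8},
    {"angular":[0,0,0],"xyz":[0,-1.11,-0.6],"claw":0.8},
    {"angular":[0,0,0],"xyz":[0,0,0],"claw":0.8},
    {"angular":[0,0,0],"xyz":[0,0,0],"claw":0.8},
    {"angular":[0,0,0],"xyz":[0,0,0],"claw":0.8},
  ],
)

```text
t: 16.6
eef_pos: [0.5712, -0.2202, 0.3179]
ee_rot: [3.14, -0.0, -1.459]
force: [-5.2, 1.7, 5.6]
width: 0.0112
gripper_force: 25.0
```

```bash
python3 - <<'E'
from h import *
s=grab('scene','scene5');t=grab('top','top5');cv2.imwrite('pics/c5.png',np.hstack([cv2.resize(s['color'][60:400,160:460],(400,453)),cv2.resize(t['color'][130:320,200:520],(400,238)).copy() if 0 else cv2.copyMakeBorder(cv2.resize(t['color'][130:320,200:520],(400,238)),0,215,0,0,0)]))
print(monitor.get_state())
E
```

```text
{'t': 16.7, 'q': array([-4.90076157e-02,  2.21011921e-01, -2.28115821e-02,  4.14648781e-04,
       -1.32848463e+00,  1.60495899e-01]), 'qd': array([ 0.00039785, -0.00027101,  0.00052123, -0.00119411,  0.00010542,
       -0.00126584]), 'joint_efforts': array([ -0.26274162, -44.24077749,  30.06924391,   6.98109403,
         1.99643902,  -0.06996486]), 'eef_pos': array([ 0.57114878, -0.2201871 ,  0.31788347]), 'ee_rot': array([ 3.14003595e+00, -1.55611654e-04, -1.45920812e+00]), 'force': array([-5.2549853 ,  3.39491409,  6.12303319]), 'moment': array([0.86402412, 1.89812298, 0.08205029]), 'gripper_force': 25.014825761318207, 'width': 0.011077945985029822}
```

View pics/c5.png

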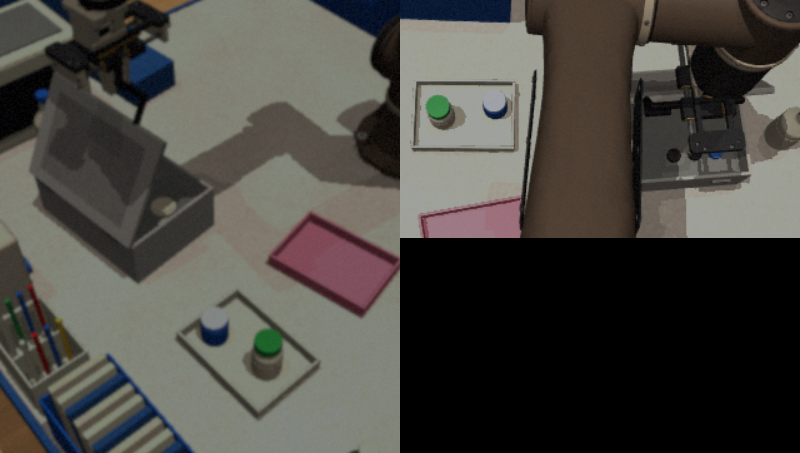

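The picture shows the lid about 60° open with the bar in the gripper, and the jar and tub standing in the basket. The bar moved 127 mm horizontally and 208 mm up, which gives about 59.7°, and the arm is still.

```bash
python3 -c "
from station import order
print(order.job_done())"
```

```text
the job is handed in; nothing more can be done
None
```

The jar stands upright in the basket beside the tub, and I handed the job in with the gripper holding the lid still at about 60° open (worked out from the arm's travel); no verdict came back.

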